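# Sweep rock offcuts off the tilted tray into the cup

### The job

Take the wide scraper out of the rack and use its blade to sweep both rock offcuts down the tilted tray, over its open lower end, into the cup below; do not touch the offcuts with the gripper. Then stand the scraper upright back in its own slot of the rack, where you found it, and let go.

Things in the scene. Friction and masses are not known exactly. Their poses are not given: they have to be found in the camera images.
- scraper_grip (a point): Mid-handle of the wide scraper, upright in one slot of the grey rack (other slot: like tool, block only 40 wide). Handle 24 (x) x 14 (y), -35 to +31 along z (up); pinch across y from above. Below: block 76x44x16 (to -55), then steel blade 76 (x) x 4 (y), lower edge at z -80. In the slot the block rests on two bars along x, 22 apart, tops 35 above the table; blade hangs between. 130 g; mm.
- lip (a point): Mid open lower edge of the fixed aluminium tray's floor, 78 mm above the table. z vertical, y level, downhill, out over the cup. The floor rises 14 degrees towards -y: 170 mm along the slope, 104 wide (x), side walls 18 high, upper wall 12, lower end open. White round cup (fixed, mouth inner radius 55): centre at y +37, rim 17 lower than this point, inner floor 62 lower.
- chip_mid (a point): Centre of the flat brick-coloured rock offcut, 26 x 18 x 10 mm (z), 12 g, flat on the tray floor, all of it at least 30 mm from the upper wall; friction holds it until pushed.
- core_mid (a point): Centre of the grey disc of rock core, 22 mm across, 11 mm thick (z), 11 g, flat on the tray floor downhill of the other offcut; friction holds it until pushed.
Mind the look-alikes: they are no part of the job. What is shaped like the part that bears scraper_grip but turquoise is not meant.

How it is judged (in metres and radians):
On the way, in this order (a step that is already met when the one before it is completed fails the run):
1. the wide scraper is lifted out of the rack (distance of scraper_grip from where it was at the start of the episode above 0.05 m), for 0.1 s.
2. both offcuts are in the cup while the scraper is still out of the rack (distance of scraper_grip from where it was at the start of the episode above 0.05 m and x of chip_mid in the frame of lip between -0.055 and 0.055 m and y of chip_mid in the frame of lip between -0.018 and 0.092 m and z of chip_mid in the frame of lip between -0.065 and -0.018 m and x of core_mid in the frame of lip between -0.055 and 0.055 m and y of core_mid in the frame of lip between -0.018 and 0.092 m and z of core_mid in the frame of lip between -0.065 and -0.018 m), for 0.2 s.
At the end, for the whole second after the job is handed in: Both offcuts lie at rest in the cup, and the wide scraper stands upright (within 10 degrees), released and at rest, in the slot it came from, within 20 mm of where it stood (x of chip_mid in the frame of lip between -0.055 and 0.055 m and y of chip_mid in the frame of lip between -0.018 and 0.092 m and z of chip_mid in the frame of lip between -0.065 and -0.018 m and x of core_mid in the frame of lip between -0.055 and 0.055 m and y of core_mid in the frame of lip between -0.018 and 0.092 m and z of core_mid in the frame of lip between -0.065 and -0.018 m and distance of scraper_grip from where it was at the start of the episode below 0.02 m and angle between scraper_grip's own z axis and vertical below 0.175 rad and linear speed of each of scraper, chip, core below 0.02 m/s); the robot touches nothing.
It fails at once if the gripper touches an offcut (contact force between any of the fingers, the arm and chip above 0.3 N or contact force between any of the fingers, the arm and core above 0.3 N).
It also fails if it takes over 50 s, if anything falls off the work surface, if the arm or the gripper's body presses on something with over 40 N, if the wrist force passes 120 N, or if a joint passes its speed limit or range.

### The arm

A 7-joint arm with a two-finger parallel gripper is mounted at the origin on the work surface. World frame = base frame: x ahead of the robot, y to its left, z up, the work surface at z = 0. Lengths are in mm, angles in rad, forces in N, time in s.
With the tool pointing down it reaches from about 400 to 875 mm from the base axis. Payload 4.4 kg.
Tool frame: the origin (TCP) lies at the very end of the fingers, on their centre line; the grasp point (between the pads) lies 19 mm behind it; z points along the fingers, y is the line along which they close (so a half turn about z gives the same grasp; the last joint's range is limited). The gripper opens to 85 mm and grips with 20 to 120 N. Pads are 22 mm wide; open, the fingers measure 114 mm over their backs; the gripper's body (76 mm by 85 mm) begins 54 mm behind the grasp point. The pads swing forward as they close: fully open they stand 13 mm farther back than shut.
Start: joints at [-0.066, 0.628, 0.038, 1.517, -0.027, 0.996, -0.02], TCP at [650.014, 0.027, 231.313] pointing down, gripper open.
Joint ranges: [-3.06, 3.06], [-0.37, 2.12], [-1.25, 1.32], [0.18, 2.47], [-1.1, 4.24], [0.23, 1.98], [-2.94, 2.94]. Speed limits (rad/s): [2.57, 2.57, 3.14, 3.14, 3.14, 3.14, 3.14].

### API

Orientations are given as [roll, pitch, yaw] about the fixed x, y, z axes, in that order (R = Rz(yaw) Ry(pitch) Rx(roll)).
In Python, from cell import monitor, viewer, workorder gives the robot as it stands.
- The arm moves only by the tool arm_command, never from a script. Its argument "series" is one flat list of numbers, 5 for each row, row after row: the opening in per cent of the stroke, from 0 (shut) to 100 (fully open), then the shift along the tool's x, y, z in cm, then the turn about the tool's z in degrees. In form: [claw, x, y, z, roll, claw, x, y, z, roll, ...]. A call has exactly 5 rows; each row is the pose to reach, as a shift and turn from the pose commanded when the call began, along the tool's axes at that moment; what a row does not reach only later rows make up. A row lasts 1/12 s, in which the tool goes at most 41.7 mm and 7.16 degrees, less where a joint would pass 70% of its speed; a pose out of reach is approached as far as the arm can. A call with a gripper value outside its range is refused whole. The fingers move at their own pace and stop on an object; the grip force is fixed at half the most. Time passes only in rows, so rows that repeat a pose let the fingers close, or fill a call up. It gives the time, the measured TCP pose, the force, the opening and the grip force at its end, in the units of the state.
- monitor.read_state(): the state, without advancing time (a new reading comes with each control period).
- viewer.get_image(name): name is "scene" or "side" or "wrist"; returns (picture, depth): 400x640x3 uint8, red, green, blue; 400x640 float32, mm along the optical axis (not along the pixel's ray), 0 where there is no reading.
- viewer.camera_model(name): a dict with "mtx" (3x3 intrinsics, pixels), "R" (3x3) and "t" (3): a world point X has camera coordinates R X + t. Camera axes: x right, y down, z forward; pixel columns grow to the right and rows downward; lengths in mm; the calibration is good to about 2 mm. The wrist camera is an equidistant fisheye: a pixel r from the principal point sees the ray r / f radians off the axis. A picture is of the moment at which its call begins: read the wrist's pose just before it. camera_model takes no time and is no camera call; for the wrist camera it gives the pose at the moment of the call.
- workorder.finish_job(): hands the job in; it is judged then, once.
The state is a dict: "clock": time; "qpos": joint angles; "qd": joint speeds; "tau": joint torques, N m; "eef_pos": TCP position; "tool_rot": TCP orientation; "force": force on the tool from outside, world axes, zero at the start; "torque": the same for the moment, N m; "width": finger opening in mm; "gripper_force": force on a finger pad.
Only numpy, scipy, OpenCV 4.12 (cv2) and the standard library are available. Lean on these libraries where they do the work, as an engineer would, in place of code of your own. Each camera call takes 0.05 s, during which the arm holds its last target. There are 200 camera calls.

## Working session

There is one attempt and no reset: what is moved stays moved. The work goes in short steps, Python scripts to look and compute and a tool call to move; the robot and the scene stay as the last step left them, time stands still between calls to the robot, and variables do not carry over. Pictures are saved under pics/ and viewed, at most 10 in all, crops included, and the job is handed in when it is done.

Besides the shell and the picture viewer there is one more tool, called after ">>>" as name(argument=value, ...) on one line, values as JSON. arm_command: Moves the arm, as the interface text tells. Its arguments: {"type":"object","properties":{"series":{"type":"array","items":{"type":"number"}}},"required":["series"]}

```bash
mkdir -p pics; ls
cat > h.py <<'E'
import numpy as np, cv2
from cell import monitor, viewer, workorder
def grab(n,save=None):
    c=viewer.camera_model(n); p,d=viewer.get_image(n)
    if save: cv2.imwrite('pics/'+save,p[:,:,::-1])
    return p,d,c
def cloud(d,c):
    K=np.array(c['mtx']);R=np.array(c['R']);t=np.array(c['t']).ravel()
    v,u=np.mgrid[0:d.shape[0],0:d.shape[1]]
    P=np.stack([(u-K[0,2])/K[0,0]*d,(v-K[1,2])/K[1,1]*d,d],-1)
    return (P-t)@R
E
python3 - <<'E'
from h import *
s=monitor.read_state();print(s)
for n in('scene','side'):
    p,d,c=grab(n,n+'0.png');np.savez(n+'0.npz',p=p,d=d,R=c['R'],t=c['t'],mtx=c['mtx'])
    print(n,-np.array(c['R']).T@np.array(c['t']).ravel())
E
```

```text
pics
{'clock': 0.0, 'qpos': array([-0.06577723,  0.62936736,  0.03844154,  1.51835624, -0.02699967,
        0.99624869, -0.02000496]), 'qd': array([ 0.00118308,  0.00025138,  0.0021232 , -0.00117055,  0.00148767,
       -0.00020231, -0.00092519]), 'tau': array([-1.11932164e-03, -5.63405585e+01,  1.22606792e+00, -1.93450052e+01,
        1.09587883e-02,  1.05136272e-02, -8.84369996e-06]), 'eef_pos': array([6.49396302e+02, 1.47903929e-02, 2.30379052e+02]), 'tool_rot': array([-3.13973120e+00,  2.51904749e-05,  1.57076941e+00]), 'force': array([-0.34086784, -0.35240599,  0.74723168]), 'torque': array([0.01329264, 0.00990755, 0.05251436]), 'gripper_force': 0.0, 'width': 85.46543820930823}
scene [1096.42886125  -48.47571936  885.68776122]
side [ 241.49837254 -364.56701485  678.82365169]
```

View pics/scene0.png

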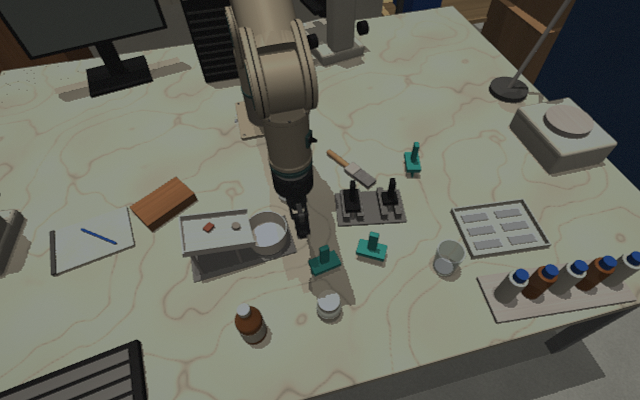

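View pics/side0.png

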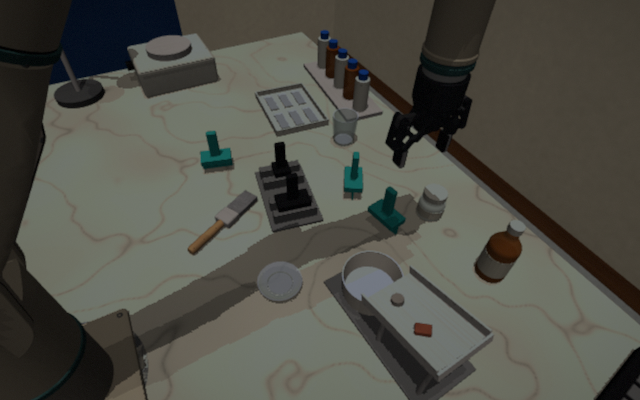

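Scene: the rack is at about (370,207), with black tools at (352,198) and (390,195). Turquoise look-alikes stand at (325,262), (373,247) and (413,158). The tray is at (218,232), the cup at (268,235), the chip at (208,228) and the core at (236,226). In the side view the near black tool (292,192) has the wider block; the far one is at (280,160). I'll check that in a close crop and by measurement.

Run:
```python
from h import *
ims=[]
for n,box in(('side',(240,130,340,240)),('scene',(325,165,415,235))):
    z=np.load(n+'0.npz');P=cloud(z['d'],z);p=z['p']
    x0,y0,x1,y1=box
    ims.append(cv2.resize(p[y0:y1,x0:x1,::-1],(390,430),interpolation=cv2.INTER_CUBIC))
    Q=P[y0:y1,x0:x1].reshape(-1,3);C=p[y0:y1,x0:x1].reshape(-1,3).astype(int)
    dark=(C.max(1)<75)
    for lo,hi in((30,45),(46,60),(62,85),(85,140)):
        m=dark&(Q[:,2]>lo)&(Q[:,2]<hi);q=Q[m]
        for nm,k in(('neg',q[:,1]<np.median(q[:,1])) ,):pass
        if len(q)>20:
            _,lab,ctr=cv2.kmeans(np.float32(q),2,None,(3,50,.1),5,0)
            for i in(0,1):
                a=q[lab.ravel()==i];r=cv2.minAreaRect(np.float32(a[:,:2]))
                print(n,lo,hi,len(a),np.round(a.mean(0)),'rect',np.round(r[0]),np.round(r[1]),round(r[2]),'zmax',round(a[:,2].max()))
    # tray parts
    T=P.reshape(-1,3);CC=p.reshape(-1,3).astype(int)
    ws=(T[:,0]>400)&(T[:,0]<900)&(T[:,1]<0)&(T[:,1]>-400)&(T[:,2]>60)&(T[:,2]<150)
    red=ws&(CC[:,0]>CC[:,2]*1.6)&(CC[:,0]>90)
    print('red',red.sum(),np.round(T[red].mean(0)) if red.any() else '')
    np.savez(n+'c.npz',P=P)
cv2.imwrite('pics/crop.png',np.hstack(ims))
z=np.load('scene0.npz');P=np.load('scenec.npz')['P']
for u,v in((208,228),(236,226),(183,217),(185,247),(254,247),(250,217),(268,235),(268,214),(287,232)):print('scene',u,v,np.round(P[v,u]))
P=np.load('sidec.npz')['P']
for u,v in((424,329),(397,299),(370,285),(364,297),(432,366),(490,333),(425,270),(370,287),(345,260),(403,265)):print('side',u,v,np.round(P[v,u]))
```

```text
side 30 45 382 [478. 163.  36.] rect [486. 177.] [ 62. 100.] 79 zmax 45
side 30 45 353 [507. 283.  35.] rect [581. 297.] [261.  88.] 11 zmax 45
side 46 60 450 [483. 173.  51.] rect [485. 177.] [45. 76.] 80 zmax 60
side 46 60 180 [516. 283.  51.] rect [594. 305.] [232.  53.] 13 zmax 60
side 62 85 74 [503. 280.  73.] rect [504. 281.] [12. 25.] 62 zmax 85
side 62 85 87 [484. 172.  73.] rect [483. 173.] [10. 25.] 58 zmax 85
side 85 140 183 [484. 173. 107.] rect [485. 176.] [15. 24.] 78 zmax 123
side 85 140 150 [504. 281. 106.] rect [505. 284.] [16. 22.] 76 zmax 122
red 4 [ 516. -215.  113.]
scene 30 45 70 [509. 168.  37.] rect [488. 178.] [56. 99.] 80 zmax 45
scene 30 45 92 [500. 300.  36.] rect [467. 315.] [ 88. 206.] 55 zmax 45
scene 46 60 261 [493. 177.  51.] rect [486. 180.] [43. 77.] 78 zmax 60
scene 46 60 145 [511. 286.  51.] rect [508. 288.] [44. 43.] 79 zmax 59
scene 62 85 33 [513. 284.  73.] rect [508. 283.] [27. 11.] 15 zmax 84
scene 62 85 30 [495. 177.  74.] rect [494. 176.] [16. 10.] 49 zmax 85
scene 85 140 74 [491. 178. 108.] rect [486. 179.] [13. 25.] 84 zmax 123
scene 85 140 82 [511. 285. 108.] rect [507. 286.] [12. 23.] 81 zmax 123
red 50 [ 522. -214.  113.]
scene 208 228 [ 528. -214.  115.]
scene 236 226 [ 528. -147.   97.]
scene 183 217 [ 489. -270.  130.]
scene 185 247 [ 572. -271.  118.]
scene 254 247 [ 567. -115.   41.]
scene 250 217 [ 434. -116.   -3.]
scene 268 235 [522. -74.  16.]
scene 268 214 [477. -62.  51.]
scene 287 232 [521. -20.   7.]
side 424 329 [ 521. -217.  112.]
side 397 299 [ 522. -151.   97.]
side 370 285 [531. -73.  17.]
side 364 297 [ 475. -122.   97.]
side 432 366 [ 485. -270.  135.]
side 490 333 [ 595. -272.  131.]
side 425 270 [660. -88.  -1.]
side 370 287 [529. -76.  16.]
side 345 260 [525.   9.  -1.]
side 403 265 [628. -56.  -2.]
```

View pics/crop.png

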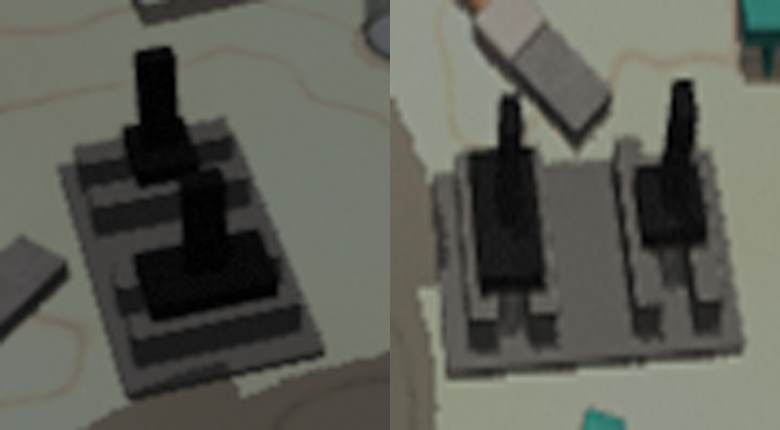

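The crop confirms it: the near tool in the side view (left in the scene view) has the 76 wide block. It sits at about (485,178) with its x axis at about -11°. Next I fit the tray and refine the offcut positions.

Run:
```python
from h import *
for n in('scene','side'):
    z=np.load(n+'0.npz');P=cloud(z['d'],z).reshape(-1,3);C=z['p'].reshape(-1,3).astype(int)
    m=(P[:,0]>500)&(P[:,0]<570)&(P[:,1]>-255)&(P[:,1]<-125)&(P[:,2]>70)&(P[:,2]<135)
    q=P[m]
    for _ in range(8):
        A=np.c_[q[:,:2],np.ones(len(q))];k=np.linalg.lstsq(A,q[:,2],rcond=None)[0]
        r=P[m][:,2]-np.c_[P[m][:,:2],np.ones(m.sum())]@k; q=P[m][np.abs(r)<3]
    g=k[:2];print(n,'grad',g,'slope',np.degrees(np.arctan(np.hypot(*g))),'downhill az',np.degrees(np.arctan2(-g[1],-g[0])),len(q))
    # tray cloud: anything within -5..25 of plane
    W=(P[:,0]>440)&(P[:,0]<640)&(P[:,1]>-310)&(P[:,1]<-60)
    h=P[:,2]-np.c_[P[:,:2],np.ones(len(P))]@k
    fl=P[W&(np.abs(h)<3)];wl=P[W&(h>9)&(h<24)&(P[:,2]>75)]
    for nm,a in(('floor',fl),('wall',wl)):
        r=cv2.minAreaRect(np.float32(a[:,:2]));print(nm,len(a),r)
        print('  pct x',np.percentile(a[:,0],[0,1,5,95,99,100]).round(),'y',np.percentile(a[:,1],[0,1,5,95,99,100]).round())
    print('lip y at x=530:',(78-k[2]-k[0]*530)/k[1])
    of=W&(h>4)&(h<15)&(P[:,0]>500)&(P[:,0]<565)&(P[:,1]>-260)&(P[:,1]<-120)
    for nm,lo,hi in(('chip',-245,-185),('core',-175,-125)):
        a=P[of&(P[:,1]>lo)&(P[:,1]<hi)];
        if len(a)>3:print(nm,len(a),a.mean(0).round(),'x',a[:,0].min().round(),a[:,0].max().round(),'y',a[:,1].min().round(),a[:,1].max().round(),cv2.minAreaRect(np.float32(a[:,:2])))
```

```text
scene grad [ 0.01809423 -0.24838762] slope 13.98477656330895 downhill az 94.16645106066188 1033
floor 1947 ((536.1231079101562, -170.46340942382812), (112.45429992675781, 218.51036071777344), 4.2173171043396)
  pct x [474. 481. 488. 580. 596. 599.] y [-280. -277. -271. -121. -114.  -65.]
wall 639 ((536.4263916015625, -193.66693115234375), (115.54483032226562, 169.5596466064453), 3.747140645980835)
  pct x [474. 477. 479. 596. 598. 599.] y [-281. -280. -276. -120. -110. -106.]
lip y at x=530: -113.19453188927318
chip 74 [ 523. -214.  112.] x 506.0 537.0 y -232.0 -200.0 ((523.281982421875, -214.97865295410156), (18.589691162109375, 30.883047103881836), 47.11664962768555)
core 57 [ 526. -148.   97.] x 514.0 536.0 y -159.0 -137.0 ((524.5739135742188, -147.6288299560547), (19.40666961669922, 19.784196853637695), 72.62545776367188)
side grad [ 0.01749684 -0.24863232] slope 13.995641330455213 downhill az 94.02540285862945 2698
floor 5236 ((533.8179321289062, -170.73428344726562), (112.76586151123047, 227.9490509033203), 4.069949150085449)
  pct x [472. 479. 493. 586. 591. 598.] y [-288. -284. -272. -125. -117.  -61.]
wall 1625 ((536.4077758789062, -196.078857421875), (114.5128402709961, 171.6456756591797), 4.207444667816162)
  pct x [475. 475. 478. 594. 596. 598.] y [-285. -283. -281. -128. -114. -106.]
lip y at x=530: -117.08950888153302
chip 202 [ 520. -217.  112.] x 506.0 535.0 y -230.0 -203.0 ((520.7811889648438, -216.1793670654297), (19.006237030029297, 25.42495346069336), 48.487396240234375)
core 134 [ 522. -152.   97.] x 513.0 534.0 y -161.0 -140.0 ((523.6722412109375, -150.75650024414062), (20.682865142822266, 21.141633987426758), 87.56459045410156)
```

Estimates:
- **Scraper grip:** (485.5, 178, 90), yaw -11°.
- **Tray:** lip at about (530.5, -114, 78), downhill azimuth 94°.
- **Offcuts in the lip frame (x, y):** chip (-16, -101), core (-9, -35).

Moving to the scraper now.

>>> arm_command(series=[100,3.4,-2.2,0,-7,100,6.8,-4.4,0,-14,100,10.2,-6.6,0,-21,100,13.6,-8.8,0,-28,100,17,-11,0,-35])

```text
clock: 0.52
eef_pos: [538.5, 171.3, 231.1]
tool_rot: [-3.141, -0.0, 2.187]
force: [0.9, 1.4, 0.9]
width: 85.5
gripper_force: 0.0
```

```bash
cat >> h.py <<'E'
from scipy.spatial.transform import Rotation as Ro
def to(x,y,z,az):
    """shift (cm) and turn (deg) to TCP target with tool-y azimuth az"""
    s=monitor.read_state();R=Ro.from_euler('xyz',s['tool_rot']).as_matrix()
    d=R.T@(np.array([x,y,z])-s['eef_pos'])/10
    a=np.degrees(np.arctan2(R[1,1],R[0,1]))
    print('t',round(s['clock'],2),'pos',s['eef_pos'].round(1),'az',a.round(1),'rot',s['tool_rot'].round(4),'w',round(s['width'],1),'gf',round(s['gripper_force'],1),'F',s['force'].round(1))
    print(' shift',d.round(2),'turn',round(-((az-a+180)%360-180),1))
E
python3 -c "
from h import *
to(485.5,178,150,79)"
```

```text
t 0.52 pos [538.5 171.3 231.1] az 35.3 rot [-3.1411e+00 -2.0000e-04  2.1874e+00] w 85.5 gf 0.0 F [0.9 1.4 0.9]
 shift [ 3.61 -3.93  8.11] turn -43.7
```

>>> arm_command(series=[100,1.2,-1.3,0,-7,100,2.4,-2.6,1,-14,100,3.6,-3.9,2,-21,100,3.6,-3.9,4,-28,100,3.6,-3.9,6,-35])

```text
clock: 0.93
eef_pos: [486.6, 177.7, 171.3]
tool_rot: [3.141, 0.001, 2.8]
force: [0.8, -1.4, -0.3]
width: 85.6
gripper_force: 0.0
```

```bash
python3 -c "
from h import *
to(485.5,178,150,79)"
```

```text
t 0.93 pos [486.6 177.7 171.3] az 70.4 rot [3.1408e+00 7.0000e-04 2.8002e+00] w 85.6 gf 0.0 F [ 0.8 -1.4 -0.3]
 shift [ 0.12 -0.01  2.13] turn -8.6
```

Turn and hold at 150 for a wrist check.

>>> arm_command(series=[100,0.1,0,1,-4.3,100,0.1,0,2,-8.6,100,0.1,0,2,-8.6,100,0.1,0,2,-8.6,100,0.1,0,2,-8.6])

```text
clock: 1.35
eef_pos: [486.8, 177.6, 151.7]
tool_rot: [3.141, 0.0, 2.941]
force: [-0.3, 0.2, 0.0]
width: 85.6
gripper_force: 0.0
```

Run:
```python
from h import *
p,d,c=grab('wrist','w1.png')
to(485.5,178,67,79)
K=np.array(c['mtx']);R=np.array(c['R']);t=np.array(c['t']).ravel()
v,u=np.mgrid[0:400,0:640];x=u-K[0,2];y=v-K[1,2];r=np.hypot(x,y)+1e-9;th=r/K[0,0]
k=np.tan(th)/r*d;P=(np.stack([x*k,y*k,d],-1)-t)@R
P=P.reshape(-1,3);C=p.reshape(-1,3).astype(int)
near=(np.abs(P[:,0]-485)<60)&(np.abs(P[:,1]-178)<50)&(th.ravel()<1.4)&(d.ravel()>0)
for lo,hi in((46,60),(112,128)):
    a=P[near&(P[:,2]>lo)&(P[:,2]<hi)&(C.max(1)<90)]
    if len(a)>5:print(lo,len(a),a.mean(0).round(1),cv2.minAreaRect(np.float32(a[:,:2])))
```

```text
t 1.4 pos [487.  177.7 151.9] az 78.5 rot [3.141e+00 1.000e-03 2.941e+00] w 85.6 gf 0.0 F [ 0.5 -0.9 -1. ]
 shift [ 0.16 -0.    8.49] turn -0.5
46 3592 [478.  180.6  50.9] ((485.0378723144531, 179.12680053710938), (44.413848876953125, 76.14070129394531), 79.20529174804688)
112 825 [483.5 179.4 120.1] ((484.9346618652344, 178.9496612548828), (13.499282836914062, 23.423181533813477), 78.73546600341797)
```

View pics/w1.png

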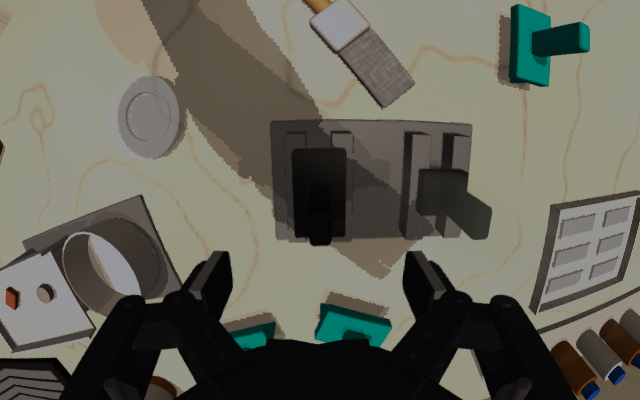

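The wrist view shows the wide tool's handle at (320,220), centred between the fingers, with its block at (319,190); the narrow one is at (455,200). Scraper refined to (485, 179), y axis at 79°. Descending and gripping.

>>> arm_command(series=[100,0.2,0.1,2,-0.5,100,0.2,0.1,4,-0.5,100,0.2,0.1,6,-0.5,100,0.2,0.1,7.5,-0.5,100,0.2,0.1,8.5,-0.5])

```text
clock: 1.82
eef_pos: [484.7, 178.8, 65.6]
tool_rot: [-3.141, 0.0, 2.95]
force: [-0.5, -0.3, 0.1]
width: 85.4
gripper_force: 0.0
```

>>> arm_command(series=[60,0,0,0,0,30,0,0,0,0,0,0,0,0,0,0,0,0,0,0,0,0,0,0,0])

```text
clock: 2.23
eef_pos: [485.4, 179.1, 67.2]
tool_rot: [3.141, 0.002, 2.951]
force: [1.0, 0.2, 0.2]
width: 25.7
gripper_force: 0.0
```

>>> arm_command(series=[0,0,0,0,0,0,0,0,0,0,0,0,0,0,0,0,0,0,0,0,0,0,0,0,0])

```text
clock: 2.65
eef_pos: [485.2, 179.0, 67.0]
tool_rot: [3.141, 0.001, 2.951]
force: [-0.0, -0.7, 7.2]
width: 13.4
gripper_force: 61.4
```

```bash
python3 -c "
from h import *
to(485,179,67,79)"
```

```text
t 2.65 pos [485.2 179.   67. ] az 79.1 rot [3.1410e+00 1.1000e-03 2.9511e+00] w 13.4 gf 61.4 F [-0.  -0.7  7.2]
 shift [ 0.02 -0.01  0.  ] turn 0.1
```

Gripped (13.4 mm, 61 N). Lift gently.

>>> arm_command(series=[0,0,0,-1,0,0,0,0,-3.5,0,0,0,0,-7,0,0,0,0,-11,0,0,0,0,-15,0])

```text
clock: 3.07
eef_pos: [483.6, 178.5, 217.9]
tool_rot: [-3.141, -0.002, 2.952]
force: [2.3, -0.7, -1.1]
width: 13.5
gripper_force: 60.4
```

```bash
python3 -c "
from h import *
to(533,-249,225,94)"
```

```text
t 3.07 pos [483.6 178.5 217.9] az 79.1 rot [-3.1408e+00 -2.0000e-03  2.9517e+00] w 13.5 gf 60.4 F [ 2.3 -0.7 -1.1]
 shift [-12.92 -41.05  -0.7 ] turn -14.9
```

>>> arm_command(series=[0,-0.4,-1.4,-0.2,-1,0,-1.4,-4.4,-0.4,-4,0,-2.5,-8,-0.8,-7,0,-3.6,-11.5,-0.8,-11,0,-4.7,-15,-0.8,-15])

```text
clock: 3.48
eef_pos: [502.1, 21.1, 225.1]
tool_rot: [-3.141, 0.0, -3.066]
force: [0.2, -0.3, -1.6]
width: 13.2
gripper_force: 60.5
```

```bash
python3 -c "
from h import *
to(533,-249,225,94)"
```

```text
t 3.48 pos [502.1  21.1 225.1] az 94.3 rot [-3.1412e+00  3.0000e-04 -3.0658e+00] w 13.2 gf 60.5 F [ 0.2 -0.3 -1.6]
 shift [-1.030e+00 -2.717e+01  2.000e-02] turn 0.3
```

>>> arm_command(series=[0,-0.1,-3,0,0,0,-0.2,-6,0,0,0,-0.4,-9,0,0,0,-0.5,-12,0,0,0,-0.6,-15,0,0])

```text
clock: 3.9
eef_pos: [518.6, -128.0, 224.7]
tool_rot: [3.141, -0.001, -3.07]
force: [0.4, 0.5, -1.5]
width: 13.3
gripper_force: 60.6
```

>>> arm_command(series=[0,-0.1,-3,0,0,0,-0.2,-6,0,0,0,-0.3,-9,0,0,0,-0.4,-11,0,0,0,-0.4,-12,0,0])

```text
clock: 4.32
eef_pos: [530.9, -249.9, 224.2]
tool_rot: [-3.14, -0.001, -3.075]
force: [-0.5, -0.5, -2.4]
width: 13.8
gripper_force: 60.6
```

>>> arm_command(series=[0,0,0,0,0,0,0,0,0,0,0,0,0,0,0,0,0,0,0,0,0,0,0,0,0])

```text
clock: 4.73
eef_pos: [532.0, -244.1, 224.5]
tool_rot: [3.141, 0.0, -3.067]
force: [1.0, -0.3, -1.2]
width: 13.4
gripper_force: 60.6
```

Run:
```python
from h import *
p,d,c=grab('side');c1=p[250:400,300:520,::-1];np.savez('s1.npz',P=cloud(d,c),p=p)
p2,d2,cc=grab('scene')
c2=p2[150:300,150:320,::-1]
cv2.imwrite('pics/pre.png',np.hstack([cv2.resize(c1,(440,300)),cv2.resize(c2,(340,300))]))
to(533,-249,172,94)
for P,C in((cloud(d,c).reshape(-1,3),p),(cloud(d2,cc).reshape(-1,3),p2)):
    C=C.reshape(-1,3).astype(int)
    m=(C.max(1)<80)&(abs(P[:,0]-533)<50)&(abs(P[:,1]+249)<50)&(P[:,2]>188)&(P[:,2]<213)
    if m.sum()>10:print(m.sum(),P[m].mean(0),cv2.minAreaRect(np.float32(P[m][:,:2])),np.percentile(P[m][:,2],[2,98]))
```

```text
t 4.83 pos [ 531.9 -244.8  224.5] az 94.2 rot [ 3.1414  0.     -3.0684] w 13.3 gf 60.6 F [ 0.1 -0.2 -1.7]
 shift [-0.08 -0.42  5.25] turn 0.2
1262 [ 514.22850634 -250.39688099  206.35406755] ((529.094970703125, -245.3381805419922), (71.93975067138672, 44.714088439941406), 4.15517520904541) [194.68859766 209.69807606]
406 [ 549.25239125 -239.29096599  206.44180327] ((532.7312622070312, -243.29046630859375), (79.23329162597656, 45.37106704711914), 5.147430896759033) [194.79465837 210.39472166]
```

View pics/pre.png

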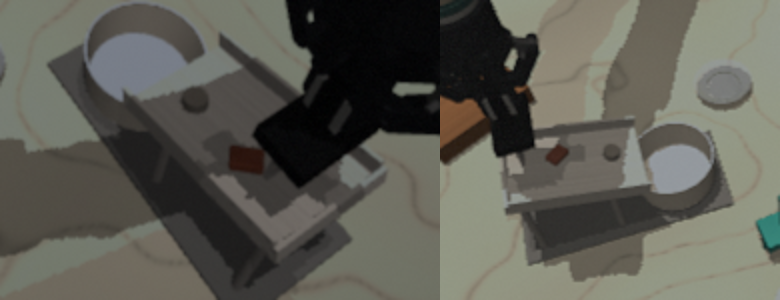

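The scraper is held upright above the top end of the tray (side crop: block at (315,145), chip at (247,158), core at (195,98)). Block yaw 4.5° matches the tray. Lowering behind the chip.

>>> arm_command(series=[0,-0.1,-0.4,1,0,0,-0.1,-0.4,2.5,0,0,-0.1,-0.4,4,0,0,-0.1,-0.4,4.8,0,0,-0.1,-0.4,5.2,0])

```text
clock: 5.25
eef_pos: [532.1, -249.6, 170.4]
tool_rot: [3.14, -0.003, -3.07]
force: [0.3, -0.1, -0.8]
width: 13.4
gripper_force: 60.6
```

>>> arm_command(series=[0,0,0,0,0,0,0,0,0,0,0,0,0,0,0,0,0,0,0,0,0,0,0,0,0])

```text
clock: 5.67
eef_pos: [533.5, -250.0, 173.0]
tool_rot: [-3.141, 0.001, -3.07]
force: [0.3, -0.1, -1.8]
width: 13.4
gripper_force: 60.6
```

Run:
```python
from h import *
to(533,-249,171,94)
p,d,c=grab('side');p2,d2,cc=grab('scene')
cv2.imwrite('pics/low.png',np.hstack([cv2.resize(p[250:400,300:520,::-1],(440,300)),cv2.resize(p2[180:280,170:283,::-1],(340,300))]))
```

```text
t 5.67 pos [ 533.5 -250.   173. ] az 94.1 rot [-3.1410e+00  1.1000e-03 -3.0701e+00] w 13.4 gf 60.6 F [ 0.3 -0.1 -1.8]
 shift [0.04 0.1  0.19] turn 0.1
```

View pics/low.png

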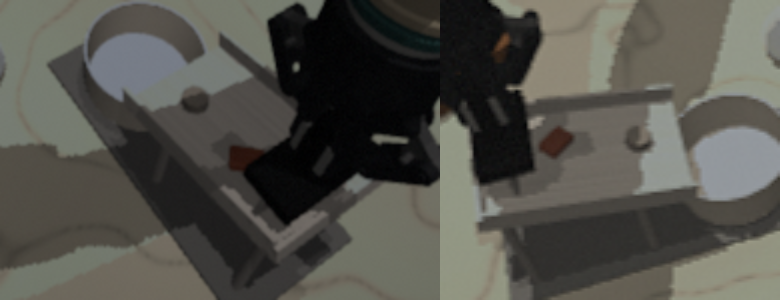

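Blade is behind the chip and inside the walls, about 4 mm above the floor. Sweeping, first part, 2 mm lower.

>>> arm_command(series=[0,0,0.4,0.3,0,0,0,1.2,0.5,0,0,0,2,0.7,0,0,0,2.8,0.9,0,0,0,3.6,1.1,0])

```text
clock: 6.18
eef_pos: [530.4, -212.4, 161.0]
tool_rot: [3.141, -0.0, -3.069]
force: [-0.2, -0.3, -1.5]
width: 13.5
gripper_force: 60.6
```

>>> arm_command(series=[0,0,0.8,0.2,0,0,0,1.6,0.4,0,0,0,2.4,0.6,0,0,0,3.2,0.8,0,0,0,4,1,0])

```text
clock: 6.6
eef_pos: [527.6, -173.2, 151.1]
tool_rot: [-3.142, 0.0, -3.07]
force: [0.6, 0.2, -1.8]
width: 13.2
gripper_force: 60.6
```

Run:
```python
from h import *
to(523.5,-114.5,138,94)
p,d,c=grab('side');p2,d2,cc=grab('scene')
cv2.imwrite('pics/mid.png',np.hstack([cv2.resize(p[250:400,300:520,::-1],(440,300)),cv2.resize(p2[180:280,170:283,::-1],(340,300))]))
```

```text
t 6.6 pos [ 527.6 -173.2  151.1] az 94.1 rot [-3.1416e+00  1.0000e-04 -3.0699e+00] w 13.2 gf 60.6 F [ 0.6  0.2 -1.8]
 shift [-0.01  5.88  1.31] turn 0.1
```

View pics/mid.png

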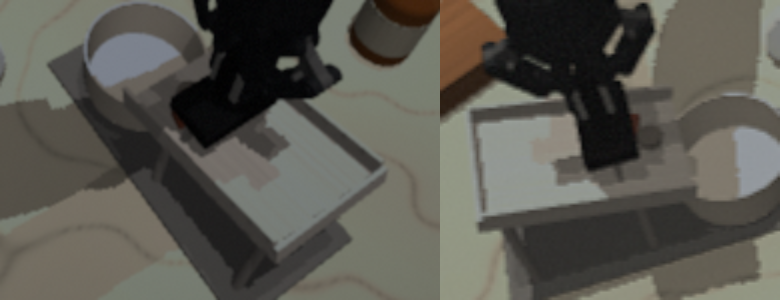

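The sweep is working: the chip is at the blade and the core just ahead of it. Continue over the lip, levelling off.

>>> arm_command(series=[0,0,0.8,0.2,0,0,0,1.6,0.4,0,0,0,2.4,0.6,0,0,0,3.2,0.8,0,0,0,4,1,0])

```text
clock: 7.12
eef_pos: [524.7, -133.1, 141.1]
tool_rot: [3.141, 0.0, -3.07]
force: [-0.3, -0.6, -1.9]
width: 13.4
gripper_force: 60.6
```

>>> arm_command(series=[0,0,0.8,0.2,0,0,0,1.6,0.3,0,0,0,2.4,0.3,0,0,0,3.2,0.3,0,0,0,4,0.3,0])

```text
clock: 7.53
eef_pos: [521.9, -93.4, 138.4]
tool_rot: [-3.142, 0.0, -3.07]
force: [-1.0, -0.3, -1.1]
width: 13.4
gripper_force: 60.6
```

>>> arm_command(series=[0,0,0.5,0,0,0,0,1,0,0,0,0,1,0,0,0,0,1,0,0,0,0,1,0,0])

```text
clock: 7.95
eef_pos: [521.2, -84.8, 138.3]
tool_rot: [-3.141, 0.0, -3.071]
force: [-0.2, 0.2, -1.2]
width: 13.2
gripper_force: 60.6
```

>>> arm_command(series=[0,0,0,-2,0,0,0,0,-5,0,0,0,0,-8.5,0,0,0,0,-8.5,0,0,0,0,-8.5,0])

```text
clock: 8.37
eef_pos: [522.5, -85.0, 225.1]
tool_rot: [-3.14, 0.004, -3.071]
force: [-0.7, 0.1, -2.2]
width: 13.2
gripper_force: 60.8
```

Run:
```python
from h import *
to(485.2,179,225,79.1)
p,d,c=grab('side');p2,d2,cc=grab('scene')
cv2.imwrite('pics/cup.png',np.hstack([cv2.resize(p[230:380,300:520,::-1],(440,300)),cv2.resize(p2[180:280,190:303,::-1],(340,300))]))
```

```text
t 8.37 pos [522.5 -85.  225.1] az 94.0 rot [-3.1403  0.0044 -3.0714] w 13.2 gf 60.8 F [-0.7  0.1 -2.2]
 shift [ 1.87 26.6  -0.03] turn 14.9
```

View pics/cup.png

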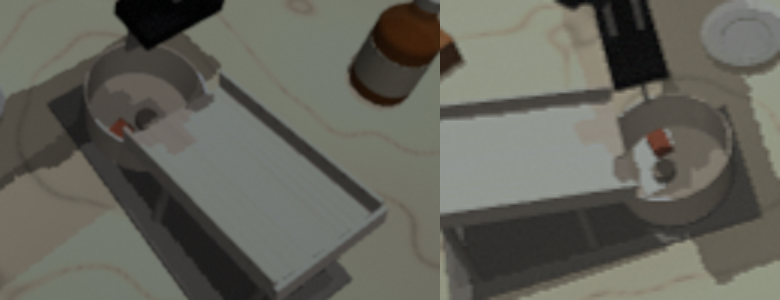

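The chip (660,142) and core (663,170) both lie in the cup and the tray is empty. Carrying the scraper back.

>>> arm_command(series=[0,0.1,1.5,0,0,0,0.3,4.5,0,0,0,0.5,7.5,0,4,0,0.8,10.5,0,8,0,1,13.3,0,12])

```text
clock: 8.88
eef_pos: [500.1, 48.8, 221.6]
tool_rot: [-3.141, -0.004, 3.0]
force: [-0.2, -0.1, -1.5]
width: 13.3
gripper_force: 60.5
```

```bash
python3 -c "
from h import *
to(485.2,179,225,79.1)"
```

```text
t 8.88 pos [500.1  48.8 221.6] az 81.9 rot [-3.1411 -0.0035  3.    ] w 13.3 gf 60.5 F [-0.2 -0.1 -1.5]
 shift [ 3.31 12.68 -0.33] turn 2.8
```

>>> arm_command(series=[0,0.8,3,-0.2,1,0,1.6,6,-0.2,2,0,2.4,9,-0.2,2.8,0,3,11.5,-0.2,2.8,0,3.3,12.7,-0.2,2.8])

```text
clock: 9.3
eef_pos: [484.7, 181.8, 224.0]
tool_rot: [3.141, -0.003, 2.96]
force: [-0.5, -0.0, -1.7]
width: 13.2
gripper_force: 60.4
```

>>> arm_command(series=[0,0,0,0,0,0,0,0,0,0,0,0,0,0,0,0,0,0,0,0,0,0,0,0,0])

```text
clock: 9.72
eef_pos: [486.8, 176.2, 225.1]
tool_rot: [-3.141, -0.0, 2.952]
force: [0.6, -0.3, -1.8]
width: 13.5
gripper_force: 60.4
```

```bash
python3 -c "
from h import *
to(485.2,179,120,79.1)"
```

```text
t 9.72 pos [486.8 176.2 225.1] az 79.1 rot [-3.1407e+00 -1.0000e-04  2.9521e+00] w 13.5 gf 60.4 F [ 0.6 -0.3 -1.8]
 shift [ 0.21  0.26 10.51] turn 0.0
```

>>> arm_command(series=[0,0.2,0.2,3,0,0,0.2,0.2,6,0,0,0.2,0.2,9,0,0,0.2,0.2,10.5,0,0,0.2,0.2,10.5,0])

```text
clock: 10.13
eef_pos: [482.8, 178.2, 117.3]
tool_rot: [-3.138, -0.005, 2.953]
force: [-1.2, 0.0, -2.0]
width: 13.0
gripper_force: 60.4
```

>>> arm_command(series=[0,0,0,0,0,0,0,0,0,0,0,0,0,0,0,0,0,0,0,0,0,0,0,0,0])

```text
clock: 10.55
eef_pos: [485.6, 180.5, 121.4]
tool_rot: [3.141, 0.002, 2.955]
force: [0.3, 0.2, -1.1]
width: 13.2
gripper_force: 60.4
```

```bash
python3 -c "
from h import *
to(485.2,179,67,79.1)"
```

```text
t 10.55 pos [485.6 180.5 121.4] az 79.3 rot [3.1405e+00 1.8000e-03 2.9545e+00] w 13.2 gf 60.4 F [ 0.3  0.2 -1.1]
 shift [ 0.02 -0.16  5.44] turn 0.2
```

>>> arm_command(series=[0,0,-0.1,1,0,0,0,-0.1,2,0,0,0,-0.1,3,0,0,0,-0.1,3.8,0,0,0,-0.1,4.4,0])

```text
clock: 10.97
eef_pos: [483.9, 179.1, 74.6]
tool_rot: [-3.14, -0.002, 2.955]
force: [-0.1, -1.2, -1.4]
width: 13.1
gripper_force: 60.5
```

>>> arm_command(series=[0,0,0,0.3,0,0,0,0,0.6,0,0,0,0,0.8,0,0,0,0,0.9,0,0,0,0,0.9,0])

```text
clock: 11.38
eef_pos: [484.8, 179.5, 67.3]
tool_rot: [3.141, 0.0, 2.955]
force: [-0.1, 0.2, -1.0]
width: 13.4
gripper_force: 60.7
```

```bash
python3 -c "
from h import *
to(485.2,179,67,79.1)"
```

```text
t 11.38 pos [484.8 179.5  67.3] az 79.3 rot [3.1414e+00 2.0000e-04 2.9549e+00] w 13.4 gf 60.7 F [-0.1  0.2 -1. ]
 shift [-0.05 -0.04  0.03] turn 0.2
```

>>> arm_command(series=[0,0,0,0.1,0,0,0,0,0.1,0,0,0,0,0.1,0,0,0,0,0.1,0,0,0,0,0.1,0])

```text
clock: 11.8
eef_pos: [485.0, 179.6, 67.0]
tool_rot: [3.141, 0.001, 2.955]
force: [-2.0, -0.4, 6.4]
width: 13.0
gripper_force: 61.6
```

>>> arm_command(series=[15,0,0,0,0,20,0,0,0,0,35,0,0,0,0,50,0,0,0,0,70,0,0,0,0])

```text
clock: 12.22
eef_pos: [484.8, 179.3, 66.2]
tool_rot: [3.141, 0.0, 2.955]
force: [-0.4, -0.1, -0.5]
width: 52.9
gripper_force: 0.0
```

>>> arm_command(series=[100,0,0,0,0,100,0,0,-1,0,100,0,0,-3,0,100,0,0,-5,0,100,0,0,-8,0])

```text
clock: 12.63
eef_pos: [483.4, 178.9, 146.4]
tool_rot: [-3.14, -0.003, 2.955]
force: [1.3, -0.1, -1.2]
width: 85.2
gripper_force: 0.0
```

>>> arm_command(series=[100,0,0,-3,0,100,0,0,-6,0,100,0,0,-8,0,100,0,0,-8,0,100,0,0,-8,0])

```text
clock: 13.05
eef_pos: [485.3, 179.6, 228.0]
tool_rot: [3.14, 0.003, 2.955]
force: [-0.8, 0.3, -0.7]
width: 85.5
gripper_force: 0.0
```

Run:
```python
from h import *
to(485.2,179,225,79.1)
p,d,c=grab('side');p2,d2,cc=grab('scene')
for P,C in((cloud(d,c).reshape(-1,3),p),(cloud(d2,cc).reshape(-1,3),p2)):
    C=C.reshape(-1,3).astype(int)
    for lo,hi in((46,60),(105,130)):
        m=(C.max(1)<75)&(abs(P[:,0]-485)<60)&(abs(P[:,1]-178)<45)&(P[:,2]>lo)&(P[:,2]<hi)
        if m.sum()>10:print(m.sum(),cv2.minAreaRect(np.float32(P[m][:,:2])),P[m][:,2].max())
cv2.imwrite('pics/end.png',np.hstack([cv2.resize(p[100:380,230:470,::-1],(360,420)),cv2.resize(p2[165:275,220:420,::-1],(440,420))]))
```

```text
t 13.05 pos [485.3 179.6 228. ] az 79.3 rot [3.1401e+00 2.9000e-03 2.9546e+00] w 85.5 gf 0.0 F [-0.8  0.3 -0.7]
 shift [ 0.   -0.06  0.3 ] turn 0.2
443 ((484.81109619140625, 177.18191528320312), (46.58823013305664, 75.51582336425781), 79.24591064453125) 59.784634658971854
103 ((484.2519226074219, 176.96817016601562), (14.621761322021484, 22.96099853515625), 77.30338287353516) 122.38319210565892
262 ((486.8121337890625, 180.20785522460938), (44.12718963623047, 77.21138763427734), 79.14584350585938) 58.569384101417114
45 ((484.8156433105469, 179.3214874267578), (11.425466537475586, 26.357637405395508), 80.10160064697266) 123.36826606593053
```

View pics/end.png

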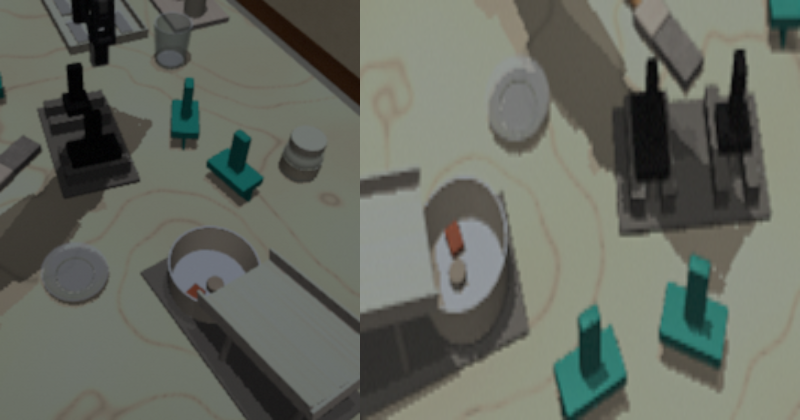

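The scraper stands upright in its slot again ((650,130) in the right crop). Both offcuts are in the cup at (453,238) and (457,272), and the gripper is clear.

```bash
python3 -c "
from h import *
print(workorder.finish_job())"
```

```text
the job is handed in; nothing more can be done
None
```

Job handed in at about 13 s: both offcuts lie in the cup and the wide scraper stands upright and released in its own slot; the system gave no verdict.

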